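# Calibrate the kitchen scale with its weight and the pen

### The job

The kitchen scale has drifted, so calibrate it. Set the steel calibration weight down gently and upright in the middle of the scale's round pan and let go of it; then take the red pen out of its stand and, touching neither the weight nor the pan, push the small orange button at the bottom of the hole in the scale's front panel fully down with the pen's point and hold it down for a full second. Then put the pen back in its stand point down and leave the weight where it is. The button must be pushed only with the pen and only while the weight stands on the pan; do not shove the scale out of place or disturb the other things on the worktop.

Things in the scene. Friction and masses are not known exactly. Their poses are not given: they have to be found in the camera images.
- scale: white kitchen scale, loose on rubber feet, 1.2 to 1.8 kg; 180 (its x) x 160 (y) x 32 mm high. Origin: centre of its underside; +x from the black front panel (level strip, x -88 to -45 mm, facing the robot within 0.3 rad) to the round pan, z up. On the panel: a grey display (+y side), two flat printed grey spots, and near its -y (right) end the button hole in a white printed ring
- scale_pan: flat round steel pan of the scale, fixed to it, 120 mm diameter. Origin: centre of its upper face, which is 40 mm above the worktop and 26 mm along the scale's x from the scale's origin; z up
- button_hole (a point): centre of the mouth of the button hole, level with the panel's top 32 mm above the worktop, at (-66, -55) mm in the scale's x, y. Round upright hole 9 mm in diameter; the orange button (7.6 mm diameter) fills its bottom, its top 6 mm below the mouth when released
- cal_button (a joint): how far the spring button is pushed down, in m: 0 released, 0.003 fully down against its stop (its top is then 9 mm below the mouth). It takes 1.6 N to start and 4 N at the stop, and springs back when let go
- cal_weight: 500 g polished steel calibration weight standing upright on the worktop: cylinder 40 mm in diameter and 44 mm high, with a neck and a knob 24 mm in diameter on top, 63 mm high over all. Origin: centre of its underside; z is its axis, up
- pen: red ball pen, 145 mm long, about 9 mm thick (12 mm over the clip, near its upper end), 12 g; stands point down in its stand with 104 mm showing above the rim, leaning up to about 5 degrees. Its y axis runs along the pen towards the point, so it points down. Origin: half way along, 4.4 mm from the axis (which passes x = -1.3, z = +4.4 mm)
- pen_tip (a point): the pen's point, at (-1.3, 72.5, 4.4) mm in the pen's frame; the pen tapers to 1.2 mm at the point over the last 18 mm
- pen_grip (a point): point on the pen's axis 85 mm above the point, a good place to hold it
- pen_stand: black pen stand, loose, about 400 g: square foot 66 x 66 x 12 mm with an upright square socket (26 mm outside) in the middle, 58 mm high over all. Origin: centre of its underside; z up. The pen's point rests on the socket's floor, 15 mm above the worktop
- socket_mouth (a point): centre of the stand's socket near its rim, 56 mm above the worktop; the mouth is 19 mm square and narrows as a funnel to 11 mm square 7 mm lower
- cabinet_edge (a point): middle of the lower front edge of the wall cabinet that hangs over the back of the worktop, fixed, 484 mm up, edge level along y for 270 mm either side: keep wrist and arm in front of it (smaller x) or below. The wall to the left of the worktop has its face at y = 0.36 m
- salt_shaker: bystander: salt shaker, 44 mm diameter, 90 mm high, by the left wall; origin at its underside
- honey_jar: bystander: jar with a black lid, 63 mm diameter, 94 mm high, behind the scale; origin at its underside
- bean_tin: bystander: green food tin, 75 mm diameter, 110 mm high, behind the scale; origin at its underside

How it is judged:
By the outcome, as a careful person would: the job done as asked, in the order asked, and still so for the second after the job is handed in, with the robot touching nothing.
It also fails if it takes over 69 s, if anything falls off the work surface, if the arm or the gripper's body presses on something with over 40 N, if the wrist force passes 120 N, or if a joint passes its speed limit or range.

### The arm

A 6-joint arm with a two-finger parallel gripper is mounted at the origin on a cart in front of the work surface, level with it; the furniture and walls round the work are solid. World frame = base frame: x ahead of the robot, y to its left, z up, the work surface at z = 0. Lengths are in mm, angles in rad, forces in N, time in s.
With the tool pointing down it reaches from about 350 to 775 mm from the base axis. Payload 7.3 kg.
Tool frame: the origin (TCP) lies at the very end of the fingers, on their centre line; the grasp point (between the pads) lies 19 mm behind it; z points along the fingers, y is the line along which they close (so a half turn about z gives the same grasp; the last joint's range is limited). The gripper opens to 92 mm and grips with 3 to 60 N. Pads are 19 mm wide; open, the fingers measure 130 mm over their backs; the gripper's body (75 mm by 190 mm) begins 47 mm behind the grasp point.
Start: joints at [-1.465, 0.342, 1.524, -0, 1.275, -0.146], TCP at [130.824, -508.458, 226.741] pointing down, gripper open.
Joint ranges: [-2.53, 2.53], [-0.77, 2.02], [0.04, 2.7], [-1, 4.14], [0.28, 2.66], [-3.11, 3.11]. Speed limits (rad/s): [2.57, 2.57, 3.14, 3.14, 3.14, 3.14].

### API

Orientations are given as [roll, pitch, yaw] about the fixed x, y, z axes, in that order (R = Rz(yaw) Ry(pitch) Rx(roll)).
In Python, from plant import get_obs, vision, workorder gives the robot as it stands.
- The arm moves only by the shell command python3 -m pendant 'ROWS' [OPENING]. ROWS is a JSON object of lists of equal length, an entry for each row: "dp": the shift along the tool's x, y, z in m, a list of three; "rotation": the turn, a rotation vector about the tool's x, y, z in rad, a list of three. A call has 1 to 8 rows; each row is the pose to reach, as a shift and turn from the pose commanded when the call began, along the tool's axes at that moment; what a row does not reach only later rows make up. A row lasts 1/8 s, in which the tool goes at most 62.5 mm and 10.7 degrees, less where a joint would pass 70% of its speed; a pose out of reach is approached as far as the arm can. A call with a gripper value outside its range is refused whole. OPENING is the finger opening in m, from 0 to 0.0918, set as the call begins (- or left out, the last holds). The fingers move at their own pace and stop on an object; the grip force is fixed at half the most. Time passes only in rows, so rows that repeat a pose let the fingers close. It gives the time, the measured TCP pose, the force, the opening and the grip force at its end, in the units of the state.
- get_obs(): the state, without advancing time (a new reading comes with each control period).
- vision.capture(name): name is "scene" or "side" or "wrist"; returns a dict with "pixels" (480x640x3 uint8, red, green, blue), "vfov" (degrees; the focal length in pixels is half the picture's height over the tangent of half this angle, whatever the lens; pixels are square), "cx", "cy" (the principal point, pixels), "pose" (4x4, takes a point from camera to world coordinates); the wrist camera has in their place "T_tool_cam" (4x4, takes a point from camera to tool coordinates, whose origin is the TCP and whose axes are the flange's). Camera axes: x right, y up, looking along -z (the intrinsics and any distortion apply to the point x, -y, -z); pixel columns grow to the right and rows downward; lengths in mm; the calibration is good to about 2 mm. The wrist camera is an equidistant fisheye: a pixel r from the principal point sees the ray r / f radians off the axis. A picture is of the moment at which its call begins: read the wrist's pose just before it. There is no depth.
- workorder.close_job(): hands the job in; it is judged then, once.
The state is a dict: "time": time; "joint_positions": joint angles; "dq": joint speeds; "tau": joint torques, N m; "tool_pos": TCP position; "tcp_rot": TCP orientation; "contact_force": force on the tool from outside, world axes, zero at the start; "moment": the same for the moment, N m; "grip_width": finger opening in mm; "finger_force": force on a finger pad.
Only numpy, scipy, OpenCV 4.12 (cv2) and the standard library are available. Lean on these libraries where they do the work, as an engineer would, in place of code of your own. Each camera call takes 0.05 s, during which the arm holds its last target. There are 200 camera calls.

## Working session

There is one attempt and no reset: what is moved stays moved. The work goes in short steps, Python scripts to look and compute and a shell command to move; the robot and the scene stay as the last step left them, time stands still between calls to the robot, and variables do not carry over. Pictures are saved under pics/ and viewed, at most 10 in all, crops included, and the job is handed in when it is done.

```bash
ls; mkdir -p pics; python3 - <<'E'
from plant import get_obs, vision
import cv2,pickle
o=get_obs();print(o)
for n in("scene","side","wrist"):
    d=vision.capture(n);pickle.dump(d,open(f"pics/{n}0.pkl","wb"))
    print(n,{k:v for k,v in d.items() if k!="pixels"})
    cv2.imwrite(f"pics/{n}0.png",d["pixels"][...,::-1])
E
```

```text
pics
{'time': 0.0, 'joint_positions': array([-1.46498005e+00,  3.42727850e-01,  1.52501921e+00,  1.97850675e-05,
        1.27537762e+00, -1.46024802e-01]), 'dq': array([-0.00023519,  0.00089341, -0.00013628,  0.00065497,  0.00196028,
       -0.00140867]), 'tau': array([-1.29796455e-03, -4.31247103e+01, -2.44223410e+01,  7.15252245e-02,
        5.58954547e-02, -1.22830161e-04]), 'tool_pos': array([ 130.79539814, -508.03207881,  226.04152865]), 'tcp_rot': array([-3.14007968e+00, -2.41637575e-04,  2.51835121e-01]), 'contact_force': array([ 0.12548233,  0.01620561, -0.30000781]), 'moment': array([ 0.00793201, -0.02178449,  0.02560652]), 'finger_force': 0.0, 'grip_width': 91.52461730257608}
scene {'vfov': 48.92544601248549, 'cx': 322.8074167363549, 'cy': 252.79634798193342, 'pose': array([[ 2.42361910e-01,  7.97556287e-01, -5.52417120e-01,
        -2.09323006e+02],
       [-9.70182943e-01,  2.00645498e-01, -1.35964853e-01,
        -1.40308307e+02],
       [ 2.40038525e-03,  5.68898368e-01,  8.22404332e-01,
         1.41795203e+03],
       [ 0.00000000e+00,  0.00000000e+00,  0.00000000e+00
[... 206 characters left out ...]
,
       [-3.82882021e-01,  3.66434883e-01, -8.48013464e-01,
        -1.00571257e+03],
       [ 5.45538037e-03,  9.18845787e-01,  3.94579090e-01,
         7.83973685e+02],
       [ 0.00000000e+00,  0.00000000e+00,  0.00000000e+00,
         1.00000000e+00]])}
wrist {'vfov': 65.70646984690485, 'cx': 323.67930840229286, 'cy': 237.68563499363583, 'T_tool_cam': array([[-1.59407035e-03,  9.63664919e-01,  2.67109309e-01,
         7.22429636e+01],
       [ 9.99998558e-01,  1.69237674e-03, -1.37831365e-04,
        -1.96052821e-01],
       [-5.84872832e-04,  2.67108704e-01, -9.63666227e-01,
        -1.59454798e+02],
       [ 0.00000000e+00,  0.00000000e+00,  0.00000000e+00,
         1.00000000e+00]])}
```

View pics/scene0.png

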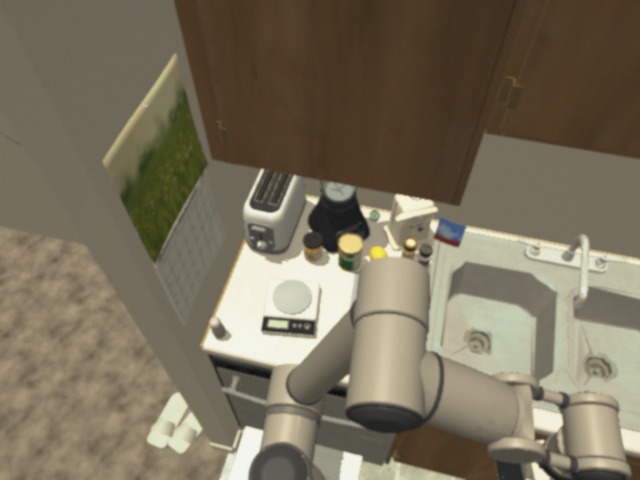

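View pics/side0.png

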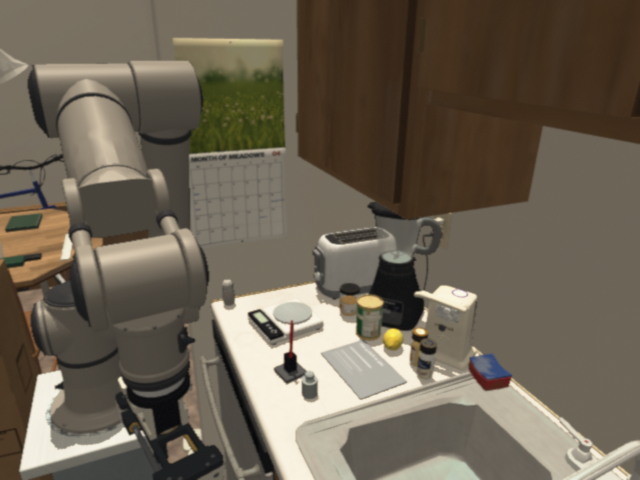

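The scene view shows the scale pan at (292,296), with its panel towards (289,325). The side view shows the pan at (293,312), the stand socket at (291,360), the pen top at (293,321), and the weight's knob at (310,377) with its base at (310,396).

```bash
cat > h.py <<'E'
import numpy as np,cv2,pickle
from scipy.spatial.transform import Rotation as R
from plant import get_obs,vision
def rot(rpy): return R.from_euler('xyz',rpy).as_matrix()
def cap(n,tag):
    o=get_obs(); d=vision.capture(n)
    if n=="wrist":
        T=np.eye(4);T[:3,:3]=rot(o["tcp_rot"]);T[:3,3]=o["tool_pos"];d["pose"]=T@d["T_tool_cam"]
    d["fish"]=n=="wrist"; pickle.dump(d,open(f"pics/{tag}.pkl","wb")); cv2.imwrite(f"pics/{tag}.png",d["pixels"][...,::-1]); return d
def load(tag):
    d=pickle.load(open(f"pics/{tag}.pkl","rb")); d.setdefault("fish","T_tool_cam" in d); return d
def ray(d,u,v):
    f=240/np.tan(np.radians(d["vfov"])/2); x,y=(u-d["cx"])/f,(v-d["cy"])/f
    r=np.hypot(x,y)
    if d["fish"]: s=np.sin(r)/max(r,1e-9); c=np.array([x*s,-y*s,-np.cos(r)])
    else: c=np.array([x,-y,-1.])
    return d["pose"][:3,3],d["pose"][:3,:3]@c
def atz(d,u,v,z):
    p,r=ray(d,u,v); return p+r*(z-p[2])/r[2]
def proj(d,P):
    f=240/np.tan(np.radians(d["vfov"])/2); c=np.linalg.inv(d["pose"])@np.append(P,1); x,y,z=c[0],-c[1],-c[2]
    if d["fish"]: r=np.hypot(x,y); t=np.arctan2(r,z); return np.array([d["cx"]+f*t*x/r,d["cy"]+f*t*y/r])
    return np.array([d["cx"]+f*x/z,d["cy"]+f*y/z])
def togo(P,yaw=None):
    """tool-frame shift to bring TCP to P, as measured"""
    o=get_obs(); return rot(o["tcp_rot"]).T@(np.array(P)-o["tool_pos"])
E
python3 - <<'E'
from h import *
np.set_printoptions(precision=1,suppress=True)
s=load("side0");c=load("scene0")
print("pan",atz(s,293,312,40),atz(c,292,296,40))
print("rim",atz(s,291,357,58),"stand base",atz(s,290,372,12),"pentop",atz(s,293,321,160))
print("w top",atz(s,310,375,63),"w base front",atz(s,310,397,0))
print("salt",atz(c,217,322,90),"cab edge",atz(c,338,184,484),"panel",atz(c,289,325,32), atz(c,262,330,32),atz(c,314,332,32))
E
```

```text
pan [539.8 132.8  40. ] [540.5 139.   40. ]
rim [451.1 -93.4  58. ] stand base [448.  -92.9  12. ] pentop [459.1 -89.8 160. ]
w top [ 466.9 -181.3   63. ] w base front [ 465.8 -184.3    0. ]
salt [381.3 309.8  90. ] cab edge [618.8  27.2 484. ] panel [449.  122.4  32. ] [414.5 193.9  32. ] [445.  46.  32.]
```

```bash
python3 -m pendant '{"dp":[[0.02,-0.02,-0.004],[0.065,-0.062,-0.012],[0.11,-0.105,-0.02],[0.155,-0.147,-0.028],[0.2,-0.19,-0.036],[0.245,-0.233,-0.044],[0.285,-0.271,-0.052],[0.32,-0.304,-0.058]],"rotation":[[0,0,-0.1],[0,0,-0.25],[0,0,-0.4],[0,0,-0.57],[0,0,-0.74],[0,0,-0.91],[0,0,-1.07],[0,0,-1.22]]}' && python3 - <<'E'
from h import *
print(togo([430,-30,300]),get_obs()["tcp_rot"])
E
```

```text
time: 1.15
tool_pos: [365.6, -132.4, 285.1]
tcp_rot: [3.141, 0.0, 1.478]
contact_force: [0.4, -0.5, -0.1]
grip_width: 91.5
finger_force: 0.0
[107.95275652  54.55050594 -14.89352597] [3.14100256e+00 3.13996750e-04 1.47751134e+00]
```

```bash
python3 -m pendant '{"dp":[[0.045,0.023,-0.006],[0.09,0.046,-0.012],[0.108,0.0545,-0.015],[0.108,0.0545,-0.015],[0.108,0.0545,-0.015]],"rotation":[[0,0,-0.05],[0,0,-0.093],[0,0,-0.093],[0,0,-0.093],[0,0,-0.093]]}' && python3 - <<'E'
from h import *
d=cap("wrist","w1")
for n,P in dict(pan=[540,137,40],rim=[450,-93,58],weight=[467,-181,63]).items(): print(n,proj(d,P))
E
```

```text
time: 1.78
tool_pos: [429.4, -32.7, 299.4]
tcp_rot: [-3.141, 0.0, 1.565]
contact_force: [0.5, 0.1, -0.4]
grip_width: 92.1
finger_force: 0.0
pan [419.99875452  55.09562151]
rim [342.14763964 255.35253023]
weight [355.62956802 325.3280531 ]
```

View pics/w1.png

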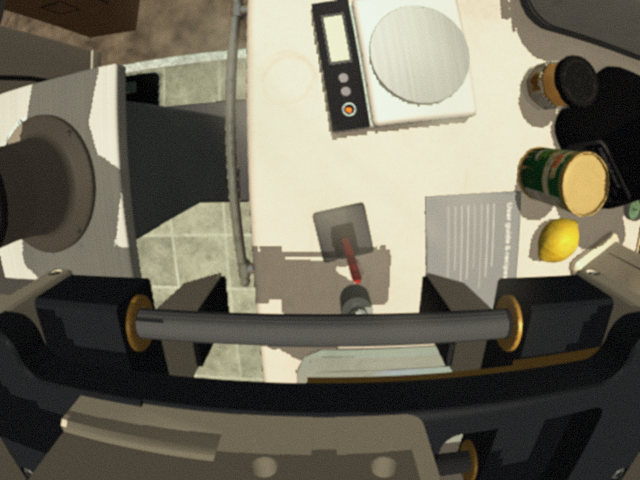

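The wrist view shows the pan centre at (420,54), the orange button at (348,109), the stand foot at (343,233), the pen top at (357,281), and the weight's knob at about (358,312), partly hidden by the gripper.

```bash
python3 - <<'E'
from h import *
np.set_printoptions(precision=1,suppress=True)
d=load("w1")
h=cv2.cvtColor(d["pixels"],cv2.COLOR_RGB2HSV)
m=((h[...,0]>5)&(h[...,0]<20)&(h[...,1]>180)&(h[...,2]>150)).astype(np.uint8); m[:90]=0;m[130:]=0;m[:,:330]=0;m[:,370:]=0
ys,xs=np.nonzero(m);print(len(xs),xs.mean(),ys.mean()); print("button",atz(d,xs.mean(),ys.mean(),26))
print("pan",atz(d,419.5,54.5,40),[atz(d,*p,40) for p in((370,54),(470,54),(420,6),(419,104))])
print("foot corners",[atz(d,*p,12) for p in((313,213),(361,203),(372,253),(327,264))])
print("w",atz(d,358,310,63),atz(d,353,288,44))
print("pentop",atz(d,357,281,160))
print("panel corners",[atz(d,*p,32) for p in((312,4),(333,136),(368,128))])
red=((h[...,0]<6)|(h[...,0]>174))&(h[...,1]>150)&(h[...,2]>80); ys,xs=np.nonzero(red[200:300,320:380]); 
for y in sorted(set(ys)): print(y+200,xs[ys==y].min()+320,xs[ys==y].max()+320,end='; ')
E
```

```text
29 348.3103448275862 109.3103448275862
button [458.5  71.6  26. ]
pan [539.4 137.7  40. ] [array([482.4, 135.1,  40. ]), array([601.9, 144.5,  40. ]), array([542.1, 198.8,  40. ]), array([538.2,  79.1,  40. ])]
foot corners [array([416.2, -53.2,  12. ]), array([475.1, -41.1,  12. ]), array([ 490.3, -105.5,   12. ]), array([ 433. , -119.7,   12. ])]
w [ 469.3 -160.1   63. ] [ 464.2 -139.6   44. ]
pentop [458.1 -82.9 160. ]
panel corners [array([417.9, 199.1,  32. ]), array([440.6,  40.4,  32. ]), array([480.5,  49.9,  32. ])]
266 352 352; 267 351 356; 268 351 356; 269 352 354; 270 352 352; 274 356 356; 275 353 355; 276 353 355; 277 353 354; 278 354 354; 279 354 358; 280 354 359; 281 355 359; 282 356 358; 283 357 357;
```

```bash
python3 -m pendant '{"dp":[[-0.04,0.006,0.005],[-0.09,0.014,0.03],[-0.14,0.024,0.06],[-0.19,0.034,0.09],[-0.217,0.038,0.1],[-0.217,0.038,0.1],[-0.217,0.038,0.1]],"rotation":[[0,0,0],[0,0,0],[0,0,0],[0,0,0],[0,0,0],[0,0,0],[0,0,0]]}' 0.07 && python3 - <<'E'
from h import *
d=cap("wrist","w2")
for n,P in dict(rim=[450,-93,58],weight=[467,-175,63]).items(): print(n,proj(d,P))
E
```

```text
time: 2.7
tool_pos: [466.1, -249.4, 200.0]
tcp_rot: [3.142, -0.0, 1.564]
contact_force: [-0.3, -0.4, 0.4]
grip_width: 70.0
finger_force: 0.0
rim [301.60131262  36.07485741]
weight [323.6772486  134.11033736]
```

View pics/w2.png

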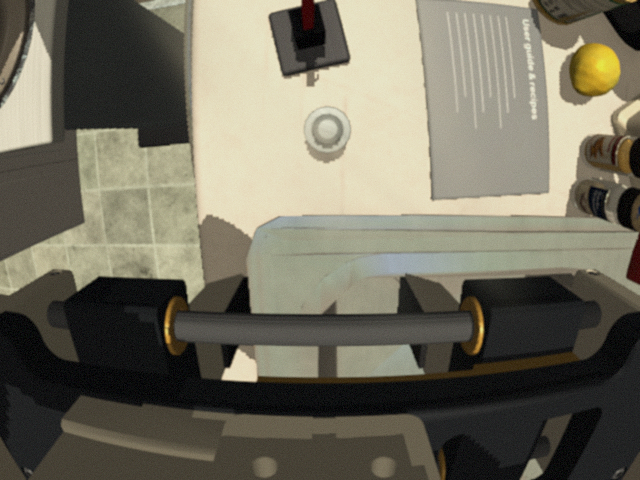

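The weight's knob is at (327,130) and its body outline spans x 304–350, y 107–160. Three stand foot corners are visible at (269,12), (350,63) and (284,76).

```bash
python3 - <<'E'
from h import *
np.set_printoptions(precision=1,suppress=True)
d=load("w2")
print("w knob",atz(d,327.5,129,63),"body",[atz(d,*p,44) for p in((304,131),(350.5,131),(327,107))], atz(d,327,160,0))
print("foot",[atz(d,*p,12) for p in((269,12),(350,63),(284,76))])
w=atz(d,327.5,129,63); print(togo([w[0],w[1],100]))
E
```

```text
w knob [ 470.  -170.9   63. ] body [array([ 450.5, -172. ,   44. ]), array([ 489.5, -172.2,   44. ]), array([ 470. , -151.8,   44. ])] [ 470.  -199.6    0. ]
foot [array([416.8, -53.7,  12. ]), array([ 491.8, -107.1,   12. ]), array([ 430.9, -118.9,   12. ])]
[ 78.2   3.2 100.4]
```

```bash
python3 -m pendant '{"dp":[[0.04,0.002,0.03],[0.078,0.003,0.07],[0.078,0.003,0.1],[0.078,0.003,0.1],[0.078,0.003,0.13],[0.078,0.003,0.16],[0.078,0.003,0.185],[0.078,0.003,0.188]],"rotation":[[0,0,0.17],[0,0,0.34],[0,0,0.5],[0,0,0.564],[0,0,0.564],[0,0,0.564],[0,0,0.564],[0,0,0.564]]}' && python3 -m pendant '{"dp":[[0,0,0],[0,0,0],[0,0,0],[0,0,0],[0,0,0],[0,0,0]],"rotation":[[0,0,0],[0,0,0],[0,0,0],[0,0,0],[0,0,0],[0,0,0]]}' 0.03
```

```text
time: 3.75
tool_pos: [469.4, -170.3, 11.3]
tcp_rot: [-3.14, 0.0, 1.002]
contact_force: [-0.4, -0.1, 0.3]
grip_width: 70.3
finger_force: 0.0
time: 4.5
tool_pos: [469.9, -171.4, 12.3]
tcp_rot: [-3.142, 0.0, 1.001]
contact_force: [-1.7, 1.7, 5.7]
grip_width: 39.3
finger_force: 30.0
```

```bash
python3 -m pendant '{"dp":[[0,0,-0.02],[0,0,-0.06],[0,0,-0.11],[0,0,-0.16],[0.02,-0.007,-0.19],[0.06,-0.022,-0.2],[0.11,-0.04,-0.2],[0.16,-0.058,-0.2]],"rotation":[[0,0,0],[0,0,0],[0,0,0],[0,0,0],[0,0,0],[0,0,0],[0,0,0],[0,0,0]]}' && python3 -m pendant '{"dp":[[0.05,-0.018,0],[0.095,-0.034,0],[0.125,-0.046,0],[0.139,-0.05,0],[0.139,-0.05,0.02],[0.139,-0.05,0.05],[0.139,-0.05,0.07],[0.139,-0.05,0.07]],"rotation":[[0,0,0],[0,0,0],[0,0,0],[0,0,0],[0,0,0],[0,0,0],[0,0,0],[0,0,0]]}' && python3 - <<'E'
from h import *
print(togo([540,138,52]))
d=cap("wrist","w3"); print(proj(d,[540,138,40]),proj(d,[458.5,71.6,32]))
E
```

```text
time: 5.5
tool_pos: [507.2, -4.1, 211.3]
tcp_rot: [-3.141, 0.001, 1.0]
contact_force: [0.3, -0.8, -5.0]
grip_width: 39.7
finger_force: 30.0
time: 6.5
tool_pos: [539.1, 137.6, 139.8]
tcp_rot: [-3.138, 0.003, 1.0]
contact_force: [-0.1, -0.6, -4.3]
grip_width: 39.5
finger_force: 30.0
[ 1.11849139  0.80905611 87.80561943]
[324.68561436 236.52568119] [286.06308338 347.97063802]
```

View pics/w3.png

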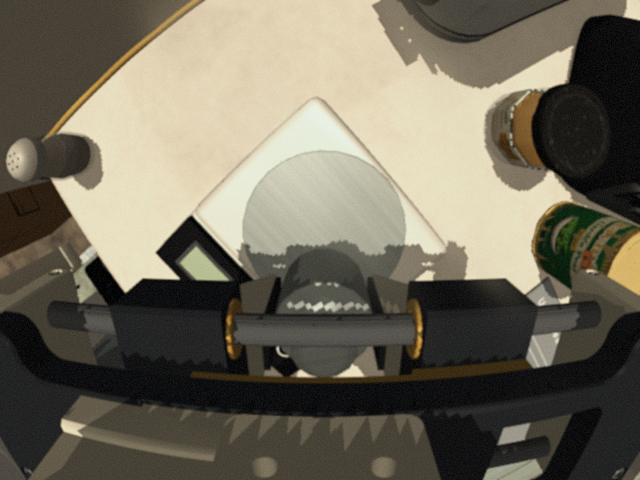

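The pan outline spans x 243–406 with its top at row 150. The nearest edge of the held weight is at (324,247).

```bash
python3 - <<'E'
from h import *
np.set_printoptions(precision=1,suppress=True)
d=load("w3")
t=np.array([np.cos(1),np.sin(1),0]);s=np.array([np.sin(1),-np.cos(1),0])
for p in((324.5,150),(243,228),(406,228)):
    q=atz(d,*p,40)-[540,138,40]; print(q@t,q@s)
c=np.array([539.1,137.6,127.5])
print("weight far edge bottom proj",proj(d,c+20*t),"top",proj(d,c+20*t+[0,0,44]))
E
```

```text
62.070519639063704 -0.05958519121415051
6.525298796859474 -59.68195897437623
6.432392534916243 59.39770937573538
weight far edge bottom proj [323.4 246.8] top [323.  281.7]
```

```bash
python3 -m pendant '{"dp":[[0.001,0,0.02],[0.002,0,0.05],[0.002,0,0.072],[0.002,0,0.082],[0.002,0,0.084],[0.002,0,0.084]],"rotation":[[0,0,0],[0,0,0],[0,0,0],[0,0,0],[0,0,0],[0,0,0]]}' && python3 -m pendant '{"dp":[[0,0,0.001],[0,0,0.002],[0,0,0.003],[0,0,0.003]],"rotation":[[0,0,0],[0,0,0],[0,0,0],[0,0,0]]}'
```

```text
time: 7.3
tool_pos: [542.4, 140.2, 58.7]
tcp_rot: [3.14, -0.001, 1.001]
contact_force: [0.3, -0.2, -5.9]
grip_width: 39.3
finger_force: 30.0
time: 7.8
tool_pos: [541.5, 140.2, 54.6]
tcp_rot: [-3.142, 0.0, 1.001]
contact_force: [-0.4, -0.3, -5.3]
grip_width: 39.7
finger_force: 30.0
```

```bash
python3 -m pendant '{"dp":[[0,0,0.0005],[0,0,0.001],[0,0,0.0015],[0,0,0.0015]],"rotation":[[0,0,0],[0,0,0],[0,0,0],[0,0,0]]}' && python3 -m pendant '{"dp":[[0,0,0.0005],[0,0,0.001],[0,0,0.001],[0,0,0.001]],"rotation":[[0,0,0],[0,0,0],[0,0,0],[0,0,0]]}'
```

```text
time: 8.3
tool_pos: [541.6, 140.2, 53.1]
tcp_rot: [-3.142, 0.0, 1.001]
contact_force: [-0.1, 0.1, -5.9]
grip_width: 39.1
finger_force: 30.0
time: 8.8
tool_pos: [541.6, 140.2, 52.3]
tcp_rot: [3.141, 0.0, 1.001]
contact_force: [-1.3, -0.6, -2.6]
grip_width: 39.4
finger_force: 30.0
```

```bash
python3 -m pendant '{"dp":[[0,0,0.0004],[0,0,0.0004]],"rotation":[[0,0,0],[0,0,0]]}' && python3 -m pendant '{"dp":[[0,0,0],[0,0,0],[0,0,0],[0,0,0]],"rotation":[[0,0,0],[0,0,0],[0,0,0],[0,0,0]]}' 0.065
```

```text
time: 9.05
tool_pos: [541.6, 140.2, 52.3]
tcp_rot: [3.141, -0.0, 1.001]
contact_force: [-2.5, 0.6, 5.4]
grip_width: 39.7
finger_force: 30.0
time: 9.55
tool_pos: [541.6, 140.2, 51.7]
tcp_rot: [3.141, 0.0, 1.001]
contact_force: [-0.1, 0.7, -0.2]
grip_width: 64.4
finger_force: 0.0
```

```bash
python3 -m pendant '{"dp":[[0,0,-0.01],[0,0,-0.035],[0,0,-0.08],[0,0,-0.13],[-0.02,0.006,-0.17],[-0.055,0.016,-0.19],[-0.105,0.031,-0.19],[-0.155,0.045,-0.19]],"rotation":[[0,0,0],[0,0,0],[0,0,0],[0,0,0],[0,0,0],[0,0,-0.1],[0,0,-0.2],[0,0,-0.3]]}' && python3 -m pendant '{"dp":[[-0.052,-0.001,0],[-0.1,-0.002,0],[-0.14,-0.003,0.005],[-0.151,-0.004,0.01],[-0.151,-0.004,0.01],[-0.151,-0.004,0.01]],"rotation":[[0,0,-0.1],[0,0,-0.2],[0,0,-0.27],[0,0,-0.27],[0,0,-0.27],[0,0,-0.27]]}' && python3 - <<'E'
from h import *
d=cap("wrist","w4"); cap("side","s4")
print(proj(d,[458,-83,160]),proj(d,[454.3,-80.4,58]))
cv2.imwrite("pics/w4c.png",cv2.resize(d["pixels"][150:290,230:420,::-1],None,fx=4,fy=4,interpolation=cv2.INTER_CUBIC))
E
```

```text
time: 10.55
tool_pos: [495.4, -15.8, 243.0]
tcp_rot: [3.14, 0.0, 1.305]
contact_force: [0.1, -0.3, -0.7]
grip_width: 64.7
finger_force: 0.0
time: 11.3
tool_pos: [452.1, -158.0, 232.1]
tcp_rot: [3.141, -0.0, 1.571]
contact_force: [-0.3, -0.3, -1.0]
grip_width: 64.8
finger_force: 0.0
[332.71304505 132.46117248] [325.71560667 130.96935402]
```

View pics/w4.png

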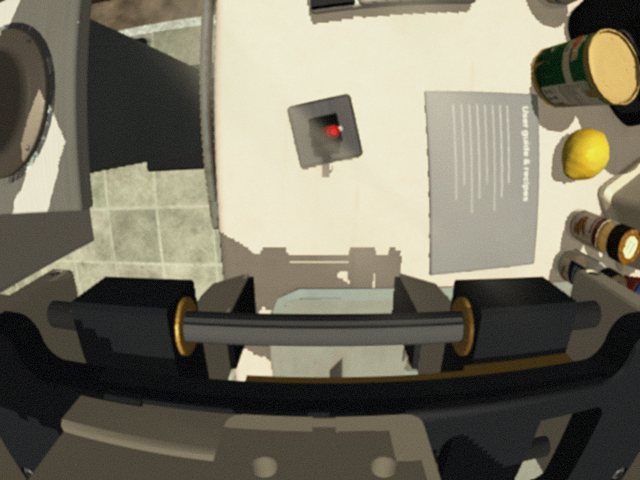

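The pen top is at (333,131), with a small silvery clip at about (341,128) on its +x side. The foot corners are at (288,107), (349,94), (362,156) and (302,169).

```bash
python3 - <<'E'
from h import *
np.set_printoptions(precision=1,suppress=True)
d=load("w4")
f=np.array([atz(d,*p,12) for p in((288,107),(349,94),(362,156),(302,169))]);print(f,f.mean(0))
e=f[1]-f[0];g=f[2]-f[3];print("yaw",np.arctan2(e[1],e[0]),np.arctan2(g[1],g[0]))
h=cv2.cvtColor(d["pixels"],cv2.COLOR_RGB2HSV)
m=((h[...,0]<6)|(h[...,0]>174))&(h[...,1]>140)&(h[...,2]>90)
ys,xs=np.nonzero(m[110:150,310:360]);print(len(xs),xs.mean()+310,ys.mean()+110,xs.min()+310,xs.max()+310,ys.min()+110,ys.max()+110)
print("top",atz(d,xs.mean()+310,ys.mean()+110,160))
s=load("s4");S=s["pixels"]
print(proj(s,[458,-83,160]),proj(s,[454,-80,58]))
a=cv2.resize(S[290:400,240:345,::-1],None,fx=5,fy=5,interpolation=cv2.INTER_CUBIC)
b=cv2.resize(d["pixels"][85:180,275:375,::-1],None,fx=2.6,fy=2.6,interpolation=cv2.INTER_CUBIC)
o=np.zeros((550,790,3),np.uint8);o[:,:525]=a;o[:b.shape[0],527:527+b.shape[1]]=b;cv2.imwrite("pics/c4.png",o)
E
```

```text
[[ 416.6  -54.7   12. ]
 [ 478.   -41.5   12. ]
 [ 491.5 -105.    12. ]
 [ 430.4 -118.5   12. ]] [454.1 -79.9  12. ]
yaw 0.2114288669377447 0.217206391026608
138 332.42028985507244 130.27536231884056 325 339 124 137
top [457.8 -81.6 160. ]
[291.6 319.7] [290.2 353.7]
```

View pics/c4.png

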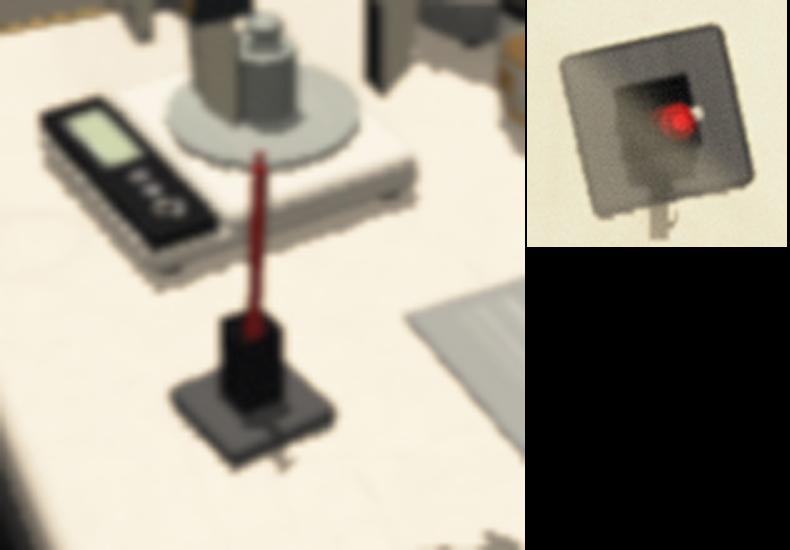

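```bash
python3 -m pendant '{"dp":[[0.01,0.001,0],[0.025,0.001,0],[0.04,0.002,0],[0.055,0.003,0.005],[0.065,0.004,0.015],[0.072,0.004,0.025],[0.0768,0.0044,0.035],[0.0768,0.0044,0.042]],"rotation":[[0,0,0.17],[0,0,0.34],[0,0,0.51],[0,0,0.68],[0,0,0.85],[0,0,1.02],[0,0,1.19],[0,0,1.36]]}' 0.045 && python3 -m pendant '{"dp":[[0,0,0],[0,0,0]],"rotation":[[0,0,0],[0,0,0]]}' && python3 - <<'E'
from h import *
np.set_printoptions(precision=1,suppress=True)
d=cap("wrist","w5")
h=cv2.cvtColor(d["pixels"],cv2.COLOR_RGB2HSV)
m=(((h[...,0]<6)|(h[...,0]>174))&(h[...,1]>140)&(h[...,2]>60)).astype(np.uint8)
n,l,st,c=cv2.connectedComponentsWithStats(m);print([ (a,b) for a,b in zip(st.tolist(),c) if a[4]>20])
print(proj(d,[457.8,-81.6,160]),proj(d,[456,-81,100]),proj(d,[454.1,-80,58]))
print(togo([456.5,-81.2,102]))
cv2.imwrite("pics/w5c.png",cv2.resize(d["pixels"][170:370,200:460,::-1],None,fx=3,fy=3))
E
```

```text
time: 12.4
tool_pos: [456.2, -80.9, 189.6]
tcp_rot: [-3.141, 0.0, 0.207]
contact_force: [-0.3, -0.7, -0.0]
grip_width: 45.3
finger_force: 0.0
time: 12.65
tool_pos: [456.4, -81.9, 190.2]
tcp_rot: [3.141, -0.001, 0.215]
contact_force: [1.3, 0.5, 0.4]
grip_width: 45.4
finger_force: 0.0
[([0, 0, 640, 480, 307029], array([319.5, 239.5])), ([318, 255, 14, 18, 171], array([324.7, 263.9]))]
[324.1 270. ] [322.5 242.2] [320.9 229.7]
[ 0.2 -0.8 88.2]
```

View pics/w5c.png

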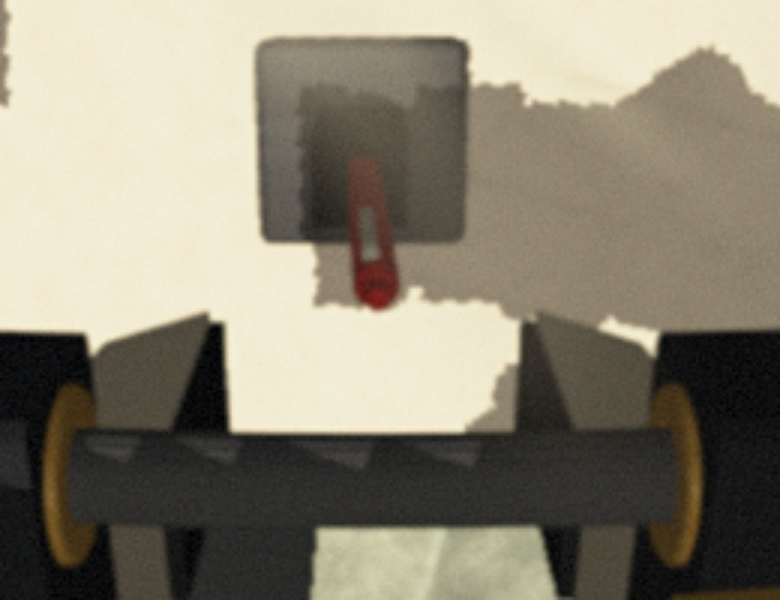

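The pen cap is at about (325.5,267) in full pixels and enters the socket at about (320.7,222). The clip faces the camera (tool +x), so it sits clear of the pads.

```bash
python3 - <<'E'
from h import *
np.set_printoptions(precision=1,suppress=True)
d=load("w5")
t=atz(d,325.5,266.5,159.5);b=atz(d,320.7,222.5,58);print(t,b)
g=b+(t-b)*(121-58)/101.5;print(g,togo([*g[:2],102]))
E
```

```text
[459.8 -82.  159.5] [459.9 -78.6  58. ]
[459.8 -80.7 121. ] [ 3.6 -0.6 88.2]
```

```bash
python3 -m pendant '{"dp":[[0.001,0,0.02],[0.002,-0.0005,0.05],[0.002,-0.0005,0.075],[0.002,-0.0005,0.088],[0.002,-0.0005,0.088],[0.002,-0.0005,0.088]],"rotation":[[0,0,0],[0,0,0],[0,0,0],[0,0,0],[0,0,0],[0,0,0]]}' && python3 -m pendant '{"dp":[[0,0,0],[0,0,0],[0,0,0],[0,0,0],[0,0,0]],"rotation":[[0,0,0],[0,0,0],[0,0,0],[0,0,0],[0,0,0]]}' 0
```

```text
time: 13.45
tool_pos: [458.6, -81.6, 102.7]
tcp_rot: [3.141, -0.001, 0.211]
contact_force: [0.3, -0.7, 0.0]
grip_width: 45.0
finger_force: 0.0
time: 14.08
tool_pos: [457.8, -81.1, 101.8]
tcp_rot: [-3.141, 0.0, 0.211]
contact_force: [-0.8, 2.3, 0.1]
grip_width: 8.0
finger_force: 30.0
```

```bash
python3 -m pendant '{"dp":[[0,0,-0.01],[0,0,-0.03],[0,0,-0.055],[0,0,-0.08],[0,0,-0.1],[0.004,-0.02,-0.11],[0.012,-0.056,-0.11],[0.02,-0.092,-0.11]],"rotation":[[0,0,0],[0,0,0],[0,0,0],[0,0,0],[0,0,0],[0,0,0],[0,0,0],[0,0,0]]}' && python3 -m pendant '{"dp":[[0.008,-0.036,0],[0.012,-0.0525,0.01],[0.0125,-0.0565,0.03],[0.0125,-0.0565,0.05],[0.0125,-0.0565,0.05],[0.0125,-0.0565,0.05]],"rotation":[[0,0,0],[0,0,0],[0,0,0],[0,0,0],[0,0,0],[0,0,0]]}' && python3 - <<'E'
from h import *
d=cap("wrist","w6"); cap("side","s6")
o=get_obs();p=o["tool_pos"];print(p,proj(d,p-[0,0,87]),proj(d,[458.5,71.6,26]),proj(d,[458.5,71.6,32]))
cv2.imwrite("pics/w6c.png",cv2.resize(d["pixels"][130:330,220:460,::-1],None,fx=3,fy=3,interpolation=cv2.INTER_CUBIC))
E
```

```text
time: 15.08
tool_pos: [458.4, 13.5, 212.7]
tcp_rot: [3.141, -0.001, 0.21]
contact_force: [0.4, 0.8, -0.0]
grip_width: 8.6
finger_force: 30.0
time: 15.82
tool_pos: [459.1, 70.3, 162.3]
tcp_rot: [3.141, -0.001, 0.21]
contact_force: [-0.5, -0.8, -0.1]
grip_width: 8.2
finger_force: 30.0
[459.21405228  70.40870338 162.5663027 ] [323.76521505 243.12056956] [322.08666045 226.67486614] [322.06331842 228.45011167]
```

View pics/w6c.png

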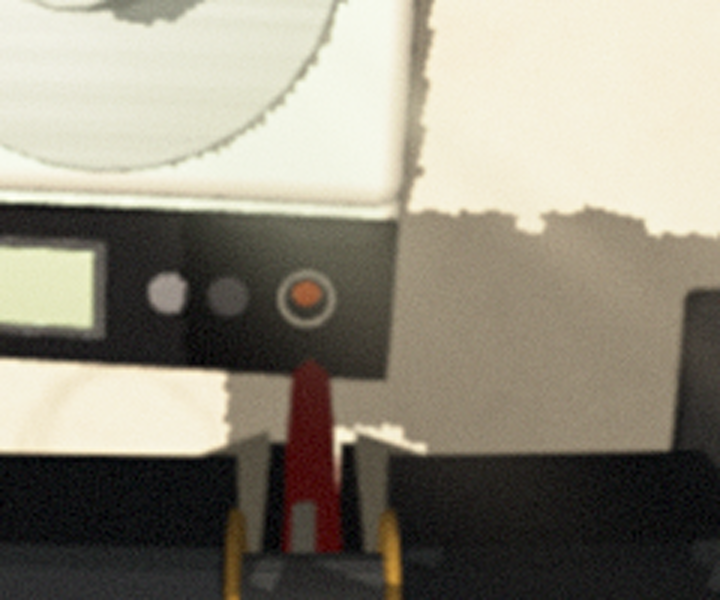

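The tip of the pen appears near (323.7,250), or slightly above that because the fine point is dark against the panel. The hole ring centre is at (322,229.3). One picture remains, so I'll measure numerically.

```bash
python3 - <<'E'
from h import *
np.set_printoptions(precision=1,suppress=True,linewidth=200)
A=np.mean([vision.capture("wrist")["pixels"].astype(float) for _ in range(6)],0)
np.save("pics/A6.npy",A)
for r in range(238,262): print(r,(A[r,316:332]).round().astype(int)[:,0],(A[r,316:332,0]-A[r,316:332,1]).round().astype(int))
d=load("s6");S=d["pixels"].astype(float)
p=get_obs()["tool_pos"]; print(proj(d,p-[0,0,87]),proj(d,p-[0,0,20]),proj(d,[458.5,71.6,32]))
u,v=proj(d,p-[0,0,87]).round().astype(int)
for r in range(v-26,v+12,2): print(r,u-12,(S[r,u-12:u+12,0]-S[r,u-12:u+12,1]).astype(int))
E
```

```text
238 [ 53  66  86  98 108 113 115 114 112 104  89  75  67  62  62  63] [3 5 5 6 7 8 8 6 8 6 5 3 4 5 4 4]
239 [46 47 55 60 71 76 77 79 72 68 64 60 56 60 60 62] [3 5 3 3 3 5 4 6 5 5 4 3 2 3 2 5]
240 [44 47 48 48 50 55 56 56 56 57 53 57 56 58 60 61] [4 3 3 4 2 3 5 2 3 3 3 4 3 3 3 4]
241 [43 44 45 44 46 47 49 50 52 54 53 54 57 61 59 60] [2 0 4 2 3 2 3 3 2 3 3 3 5 5 4 4]
242 [40 43 44 45 48 46 49 49 51 53 56 54 54 58 56 56] [2 3 4 2 3 2 3 3 4 5 4 4 3 3 3 2]
243 [41 43 45 44 45 48 48 44 51 50 51 53 56 55 54 57] [2 3 2 3 1 1 3 2 4 2 4 3 4 3 4 4]
244 [39 40 42 42 42 44 46 48 50 48 52 53 52 53 54 54] [2 1 4 2 2 4 4 2 2 3 4 3 3 4 2 3]
245 [37 41 38 41 41 45 44 46 47 46 48 48 51 52 54 54] [1 3 1 2 1 1 4 2 3 2 2 4 5 3 4 4]
246 [38 38 41 38 42 42 43 42 46 48 47 50 48 51 52 53] [0 2 1 2 4 1 2 3 2 4 4 3 2 4 2 4]
247 [36 36 40 40 40 40 42 45 45 45 46 50 49 48 49 51] [3 4 2 3 2 1 2 2 3 2 2 4 2 3 2 2]
248 [35 34 35 36 38 42 44 46 50 44 45 43 44 50 48 49] [0 0 1 2 2 3 4 6 7 2 4 2 2 3 3 2]
249 [34 36 39 35 38 44 55 58 55 48 41 46 44 46 46 49] [ 2  3  3  2  2  7 14 14 13  6  3  2  2  3  2  2]
250 [33 32 3
[... 2231 characters left out ...]
0 36 53 33 10  3  0  1  1  0  1  1  1  1  1]
314 261 [-6 -2  0  3  6 10 11  8  7 10 24 33 19  6  2  1  0  1  1  0  0  0  1  1]
316 261 [-7 -6 -5 -3  0  2  6 10 12 10 22 28 17  7  1  0  0  0  0  1  1  1  0  2]
318 261 [-8 -7 -7 -7 -5 -2  0  4  7 10 13 16  9 12  7  2  0  1  1  1  1  1  1  1]
320 261 [-7 -7 -8 -7 -7 -5 -3  0  2  3  7 11 10  8  8 11  8  5  2  2  1  1  1  1]
322 261 [-4 -3 -2 -1 -2  0  2  2  2  1  2  3  7 10 10  7  7  7  8 11  9  7  6  4]
324 261 [ 1  2  1  0  2  4  5  4  3  2  0  1  2  4  8 10  8  8  6  5  7  7  7  9]
326 261 [ 1  1  0  1  2  2  3  3  2  2  1  1 -2  0  2  4  8 11  9  8  6  5  5  5]
328 261 [ 1  1 -1  0  0  0  0  0  2  3  3  2  1  1  1  1  2  3  6 10  8  7  7  5]
```

```bash
python3 - <<'E'
from h import *
np.set_printoptions(precision=1,suppress=True,linewidth=200)
d=load("w6");A=np.load("pics/A6.npy").astype(np.float32)
# button (orange) centroid and ring centroid
h=A[...,0]-A[...,2]; m=h[215:240,310:335]>35; ys,xs=np.nonzero(m);print("button",xs.mean()+310,ys.mean()+215,len(xs))
g=A.mean(2)[212:246,305:340]; m=g>85; ys,xs=np.nonzero(m); print("ring bbox",xs.min()+305,xs.max()+305,ys.min()+212,ys.max()+212)
b=atz(d,xs.min()/2+xs.max()/2+305,ys.min()/2+ys.max()/2+212,32); t=atz(d,323.3,249,75.5)
print("hole",b,"tip",t); o=get_obs();print(rot(o["tcp_rot"]).T@(b-t))
E
```

```text
button 322.0 227.34615384615384 78
ring bbox 313 339 212 238
hole [461.9  69.1  32. ] tip [455.   69.8  75.5]
[ 6.6  2.2 43.5]
```

```bash
python3 -m pendant '{"dp":[[0.0015,-0.0005,0.005],[0.0033,-0.001,0.015],[0.0033,-0.001,0.025],[0.0033,-0.001,0.034],[0.0033,-0.001,0.036],[0.0033,-0.001,0.036]],"rotation":[[0,0,0],[0,0,0],[0,0,0],[0,0,0],[0,0,0],[0,0,0]]}' && python3 - <<'E'
from h import *
np.set_printoptions(precision=1,suppress=True,linewidth=200)
d=cap("wrist","w7");A=np.mean([vision.capture("wrist")["pixels"].astype(float) for _ in range(5)],0)
p=get_obs()["tool_pos"];print(p,"hole",proj(d,[458,71.5,32]),"vert tip",proj(d,p-[0,0,87]))
np.save("pics/A7.npy",A)
a=cv2.resize(np.clip(A[180:270,275:375,::-1]*1.8,0,255).astype(np.uint8),None,fx=6,fy=6,interpolation=cv2.INTER_CUBIC);cv2.imwrite("pics/w7c.png",a)
E
```

```text
time: 16.98
tool_pos: [461.7, 72.3, 125.7]
tcp_rot: [3.142, 0.0, 0.211]
contact_force: [-0.5, -0.2, 0.2]
grip_width: 8.3
finger_force: 30.0
[461.8  72.4 126. ] hole [324.  245.6] vert tip [324.  243.1]
```

View pics/w7c.png

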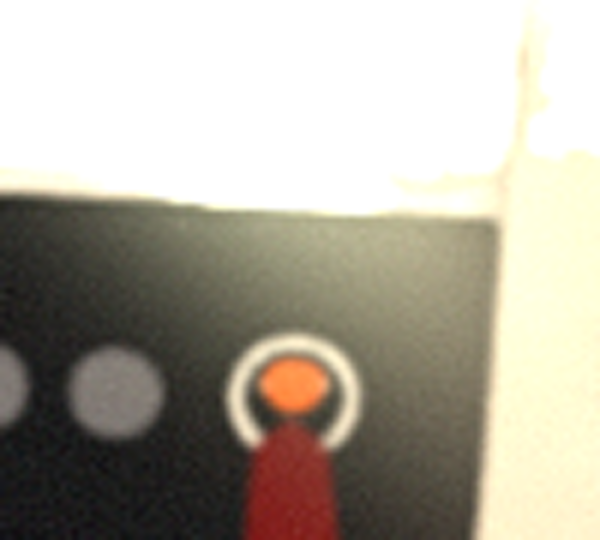

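The ring centre is at (324,245.8), as predicted, and the pen tip is at about (323.8,250.5).

```bash
python3 - <<'E'
from h import *
np.set_printoptions(precision=1,suppress=True,linewidth=200)
d=load("w7");p=get_obs()["tool_pos"]
b=atz(d,324,245.8,32);t=atz(d,323.8,250.3,p[2]-87);print(b,t,rot(get_obs()["tcp_rot"]).T@(b-t))
E
```

```text
[457.8  71.5  32. ] [456.7  71.4  39. ] [1.1 0.1 7. ]
```

```bash
python3 -m pendant '{"dp":[[0.0011,0,0.003],[0.0011,0,0.007],[0.0011,0,0.0105],[0.0011,0,0.0115],[0.0011,0,0.0115]],"rotation":[[0,0,0],[0,0,0],[0,0,0],[0,0,0],[0,0,0]]}' && python3 -m pendant '{"dp":[[0,0,0.0007],[0,0,0.0014],[0,0,0.002],[0,0,0.002]],"rotation":[[0,0,0],[0,0,0],[0,0,0],[0,0,0]]}'
```

```text
time: 17.9
tool_pos: [462.7, 72.6, 114.2]
tcp_rot: [3.142, 0.0, 0.211]
contact_force: [-0.4, 0.0, 0.0]
grip_width: 8.5
finger_force: 30.0
time: 18.4
tool_pos: [462.9, 72.6, 112.4]
tcp_rot: [3.141, -0.0, 0.211]
contact_force: [0.6, 0.8, 2.2]
grip_width: 8.3
finger_force: 30.0
```

```bash
python3 -m pendant '{"dp":[[0,0,0.0008],[0,0,0.0016],[0,0,0.0024],[0,0,0.0024]],"rotation":[[0,0,0],[0,0,0],[0,0,0],[0,0,0]]}' && python3 -m pendant '{"dp":[[0,0,0.0005],[0,0,0.001],[0,0,0.001]],"rotation":[[0,0,0],[0,0,0],[0,0,0]]}'
```

```text
time: 18.9
tool_pos: [462.8, 72.6, 109.9]
tcp_rot: [3.141, -0.0, 0.211]
contact_force: [-0.4, 0.2, 3.0]
grip_width: 8.0
finger_force: 30.0
time: 19.27
tool_pos: [462.8, 72.6, 108.9]
tcp_rot: [3.141, -0.0, 0.211]
contact_force: [0.1, 0.4, 3.6]
grip_width: 8.7
finger_force: 30.0
```

```bash
python3 -m pendant '{"dp":[[0,0,0.0004],[0,0,0.0008],[0,0,0.0008]],"rotation":[[0,0,0],[0,0,0],[0,0,0]]}'
```

```text
time: 19.65
tool_pos: [462.9, 72.6, 108.3]
tcp_rot: [3.141, -0.0, 0.211]
contact_force: [-1.0, -0.2, 6.0]
grip_width: 8.4
finger_force: 30.0
```

```bash
python3 -m pendant '{"dp":[[0,0,0.0004],[0,0,0.0006],[0,0,0.0006],[0,0,0.0006]],"rotation":[[0,0,0],[0,0,0],[0,0,0],[0,0,0]]}'; python3 -m pendant '{"dp":[[0,0,0.0002],[0,0,0.0002],[0,0,0.0002],[0,0,0.0002],[0,0,0.0002],[0,0,0.0002],[0,0,0.0002],[0,0,0.0002]],"rotation":[[0,0,0],[0,0,0],[0,0,0],[0,0,0],[0,0,0],[0,0,0],[0,0,0],[0,0,0]]}'
```

```text
time: 20.15
tool_pos: [463.0, 72.6, 108.0]
tcp_rot: [3.141, -0.001, 0.211]
contact_force: [-0.6, -0.1, 8.3]
grip_width: 8.1
finger_force: 30.0
time: 21.15
tool_pos: [463.1, 72.6, 107.9]
tcp_rot: [3.141, -0.001, 0.211]
contact_force: [-0.0, 0.3, 9.2]
grip_width: 8.5
finger_force: 30.0
```

```bash
python3 -m pendant '{"dp":[[0,0,0.0002],[0,0,0.0002],[0,0,0.0002],[0,0,0.0002],[0,0,0.0002],[0,0,0.0002],[0,0,0.0002],[0,0,0.0002]],"rotation":[[0,0,0],[0,0,0],[0,0,0],[0,0,0],[0,0,0],[0,0,0],[0,0,0],[0,0,0]]}'; python3 -m pendant '{"dp":[[0,0,-0.003],[0,0,-0.01],[0,0,-0.025],[0,0,-0.045],[0,0,-0.055],[0,0,-0.055],[0,0,-0.055]],"rotation":[[0,0,0],[0,0,0],[0,0,0],[0,0,0],[0,0,0],[0,0,0],[0,0,0]]}' && python3 - <<'E'
from h import *
np.set_printoptions(precision=1,suppress=True,linewidth=200)
d=cap("wrist","w8");A=np.mean([vision.capture("wrist")["pixels"].astype(float) for _ in range(5)],0)
p=get_obs()["tool_pos"];print(p,proj(d,p-[0,0,87]))
for r in range(238,258): print(r,(A[r,312:336,0]-A[r,312:336,1]).round().astype(int))
E
```

```text
time: 22.15
tool_pos: [463.1, 72.6, 107.8]
tcp_rot: [3.141, -0.001, 0.211]
contact_force: [-0.5, 0.1, 8.7]
grip_width: 7.9
finger_force: 30.0
time: 23.02
tool_pos: [462.2, 72.6, 161.4]
tcp_rot: [-3.141, 0.001, 0.211]
contact_force: [-1.1, -0.2, 0.1]
grip_width: 8.4
finger_force: 30.0
[462.6  72.6 161.8] [324.1 242.6]
238 [0 3 1 5 5 6 6 2 1 4 2 1 1 2 0 1 4 4 6 8 6 2 3 3]
239 [2 3 1 2 5 9 7 6 4 3 3 2 4 1 3 4 5 6 6 6 5 5 3 2]
240 [2 2 3 3 3 6 7 8 6 6 5 5 3 4 4 7 8 9 6 5 4 3 3 1]
241 [1 0 3 3 2 3 7 8 7 6 8 7 7 7 7 9 7 7 5 4 4 1 2 4]
242 [ 3  2  1  3  1  1  2  5  6  7  8  7 10  7  6  7  5  5  3  3  2  3  4  5]
243 [2 3 0 2 3 1 2 0 2 4 6 5 4 6 6 2 2 2 3 4 3 4 4 0]
244 [3 2 0 0 3 0 2 2 2 3 2 2 3 4 2 5 4 2 5 3 4 3 5 4]
245 [1 1 1 1 1 1 2 2 1 3 2 0 0 3 3 3 3 4 3 1 4 4 3 4]
246 [4 0 0 3 3 3 3 1 2 2 0 4 3 3 2 4 1 3 3 2 2 4 2 3]
247 [2 1 2 1 2 2 2 1 3 2 2 1 2 2 3 3 3 3 3 2 3 3 4 2]
248 [ 0  0  0  0  2  2  2 -1  0  4  4  6  5  1  1 -1  2  3  2  3  2  3  3  3]
249 [ 1  2  2  1  1  1  1  2  3  4 12 16 14  5  2  2  2  2  3  5  2  1  3  3]
250 [ 1  1  2  2  3  2  0  3  8 18 27 29 26 16  7  1  3  2  4  3  2  4  2  3]
251 [ 2  1  3  1  2  2  7 11 19 33 40 40 37 29 18 12  5  3  2  2  3  3  1  4]
252 [ 2  3  2  2  3  6 15 27 35 40 44 43 43 41 32 22 13  3  3  4  5  4  5  3]
253 [ 2  2  2  1  6 15 26 43 43 46 46 47 44 44 42 34 23 11  2  3  3  3  3  3]
254 [ 3  3  0  3  9 24 38 47 47 47 47 46 45 47 44 42 35 20  6  1  3  3  1  3]
255 [ 1  3  0  4 12 29 43 48 46 47 47 45 48 44 45 46 40 29 11  2  2  3  5  3]
256 [ 1  2  2  4 11 32 46 51 45 49 48 47 45 46 44 43 44 30 16  3  4  2  3  3]
257 [ 0  1  5  4 14 32 46 48 50 47 48 47 47 46 46 44 43 36 12  5  2  1  1  3]
```

```bash
python3 -m pendant '{"dp":[[0,0,-0.02],[-0.008,0.032,-0.038],[-0.02,0.08,-0.038],[-0.03,0.125,-0.038],[-0.0369,0.149,-0.035],[-0.0369,0.1493,-0.028],[-0.0369,0.1493,-0.028],[-0.0369,0.1493,-0.028]],"rotation":[[0,0,0],[0,0,0],[0,0,0],[0,0,0],[0,0,0],[0,0,0],[0,0,0],[0,0,0]]}' && python3 - <<'E'
from h import *
np.set_printoptions(precision=1,suppress=True,linewidth=200)
d=cap("wrist","w9");p=get_obs()["tool_pos"]
print(togo([457.8,-81.1,101.8]),get_obs()["tcp_rot"])
def corners(d):
    g=cv2.cvtColor(d["pixels"],cv2.COLOR_RGB2GRAY).astype(int)
    left=[np.nonzero(np.diff(g[r,260:310])<-20)[0] for r in range(200,235,5)]
    top=[np.nonzero(np.diff(g[170:200,c])<-15)[0] for c in range(295,345,10)]
    return [260+a[np.argmin(np.diff(g[r,260:310])[a])] if len(a) else None for a,r in zip(left,range(200,235,5))],[170+a[0] if len(a) else None for a in top]
for t in("w5","w9"):
    e=load(t);l,tp=corners(e);print(t,l,tp)
    if l[2]: print(atz(e,l[2],210,12), atz(e,315,tp[2],12))
h=cv2.cvtColor(d["pixels"],cv2.COLOR_RGB2HSV)
m=(((h[...,0]<6)|(h[...,0]>174))&(h[...,1]>110)&(h[...,2]>50)); ys,xs=np.nonzero(m[200:300,300:350]);print(ys.min()+200,xs[ys==ys.min()]+300,proj(d,p-[0,0,87]))
E
```

```text
time: 24.32
tool_pos: [457.9, -80.1, 190.1]
tcp_rot: [-3.141, 0.0, 0.212]
contact_force: [-0.8, 1.2, -0.2]
grip_width: 8.2
finger_force: 30.0
[-0.4  0.8 88.4] [-3.1 -0.   0.2]
w5 [np.int64(284), np.int64(285), np.int64(285), np.int64(285), np.int64(285), np.int64(285), np.int64(285)] [np.int64(181), np.int64(181), np.int64(181), np.int64(181), np.int64(180)]
[454.1 -45.6  12. ] [486.3 -67.3  12. ]
w9 [np.int64(287), np.int64(287), np.int64(287), np.int64(287), np.int64(288), np.int64(288), np.int64(288)] [np.int64(183), np.int64(183), np.int64(183), np.int64(183), np.int64(182)]
[456.  -45.6  12. ] [486.  -65.9  12. ]
251 [321 322 323 324 325] [324.1 243.1]
```

```bash
python3 -m pendant '{"dp":[[-0.0004,0.0008,0.008],[-0.0004,0.0008,0.022],[-0.0004,0.0008,0.035],[-0.0004,0.0008,0.035],[-0.0004,0.0008,0.035]],"rotation":[[0,0,0],[0,0,0],[0,0,0],[0,0,0],[0,0,0]]}' && python3 -m pendant '{"dp":[[0,0,0.006],[0,0,0.013],[0,0,0.02],[0,0,0.027],[0,0,0.027]],"rotation":[[0,0,0],[0,0,0],[0,0,0],[0,0,0],[0,0,0]]}'
```

```text
time: 25.0
tool_pos: [457.8, -82.1, 155.1]
tcp_rot: [3.141, 0.0, 0.211]
contact_force: [-0.3, -0.9, 0.4]
grip_width: 8.3
finger_force: 30.0
time: 25.62
tool_pos: [457.3, -81.9, 127.4]
tcp_rot: [-3.141, 0.001, 0.211]
contact_force: [-0.9, -0.5, -0.6]
grip_width: 8.5
finger_force: 30.0
```

```bash
python3 -m pendant '{"dp":[[0.0004,-0.0007,0.003],[0.0004,-0.0007,0.009],[0.0004,-0.0007,0.015],[0.0004,-0.0007,0.021],[0.0004,-0.0007,0.021]],"rotation":[[0,0,0],[0,0,0],[0,0,0],[0,0,0],[0,0,0]]}' && python3 -m pendant '{"dp":[[0,0,0.001],[0,0,0.0025],[0,0,0.004],[0,0,0.004]],"rotation":[[0,0,0],[0,0,0],[0,0,0],[0,0,0]]}'
```

```text
time: 26.25
tool_pos: [457.5, -81.1, 106.5]
tcp_rot: [-3.141, 0.001, 0.211]
contact_force: [0.0, 0.3, -0.8]
grip_width: 7.9
finger_force: 30.0
time: 26.75
tool_pos: [457.9, -81.1, 103.0]
tcp_rot: [-3.141, 0.0, 0.211]
contact_force: [0.3, 2.5, 0.2]
grip_width: 8.4
finger_force: 29.9
```

```bash
python3 -m pendant '{"dp":[[0,0,0.0005],[0,0,0.001],[0,0,0.001]],"rotation":[[0,0,0],[0,0,0],[0,0,0]]}' && python3 -m pendant '{"dp":[[0,0,0],[0,0,0],[0,0,0],[0,0,0],[0,0,0]],"rotation":[[0,0,0],[0,0,0],[0,0,0],[0,0,0],[0,0,0]]}' 0.045 && python3 -m pendant '{"dp":[[0,0,-0.01],[0,0,-0.03],[0,0,-0.06],[0,0,-0.09],[0,0,-0.12],[0,0,-0.13],[0,0,-0.13],[0,0,-0.13]],"rotation":[[0,0,0],[0,0,0],[0,0,0],[0,0,0],[0,0,0],[0,0,0],[0,0,0],[0,0,0]]}' && python3 - <<'E'
from h import *
np.set_printoptions(precision=1,suppress=True,linewidth=200)
d=cap("wrist","w10");s=cap("side","s10");p=get_obs()["tool_pos"];print(p)
def red(d,a,b,c,e):
    h=cv2.cvtColor(d["pixels"],cv2.COLOR_RGB2HSV);m=((h[...,0]<6)|(h[...,0]>174))&(h[...,1]>110)&(h[...,2]>50)
    ys,xs=np.nonzero(m[a:b,c:e]);return len(xs),[(y+a,xs[ys==y].mean().round(1)+c) for y in sorted(set(ys))[::5]]
print(red(d,170,300,280,370)); print(proj(d,[458.5,-82,160]))
print("side now",red(s,300,370,270,310)); print("before",red(load("s4"),300,370,270,310))
print("side diff scale/weight:",np.abs(s["pixels"][290:350,235:330].astype(int)-load("s4")["pixels"][290:350,235:330]).mean())
D=np.abs(s["pixels"].astype(int)-load("s4")["pixels"]).sum(2)[285:400,230:420]>90
ys,xs=np.nonzero(D);print(len(xs),(xs.min()+230,xs.max()+230,ys.min()+285,ys.max()+285) if len(xs) else "")
E
```

```text
time: 27.12
tool_pos: [457.9, -81.2, 102.1]
tcp_rot: [-3.142, 0.0, 0.211]
contact_force: [-0.9, 3.2, 1.8]
grip_width: 8.3
finger_force: 29.9
time: 27.75
tool_pos: [458.0, -81.3, 102.1]
tcp_rot: [3.141, -0.0, 0.211]
contact_force: [-0.6, 0.1, 0.5]
grip_width: 44.9
finger_force: 0.0
time: 28.75
tool_pos: [457.3, -81.0, 231.0]
tcp_rot: [-3.141, 0.002, 0.211]
contact_force: [-0.1, 0.5, 0.7]
grip_width: 44.6
finger_force: 0.0
[457.4 -81.1 231. ]
(69, [(np.int64(241), np.float64(323.8)), (np.int64(246), np.float64(323.8)), (np.int64(251), np.float64(324.5))])
[326.  248.5]
side now (78, [(np.int64(322), np.float64(291.0)), (np.int64(327), np.float64(291.5)), (np.int64(332), np.float64(291.0)), (np.int64(337), np.float64(291.0)), (np.int64(342), np.float64(290.5)), (np.int64(347), np.float64(291.0)), (np.int64(352), np.float64(290.5)), (np.int64(357), np.float64(290.0))])
before (82, [(np.int64(322), np.float64(291.0)), (np.int64(327), np.float64(291.5)), (np.int64(332), np.float64(291.5)), (np.int64(337), np.float64(291.0)), (np.int64(342), np.float64(290.5)), (np.int64(347), np.float64(291.0)), (np.int64(352), np.float64(290.0)), (np.int64(357), np.float64(290.0))])
side diff scale/weight: 12.6853216374269
1705 (np.int64(253), np.int64(344), np.int64(285), np.int64(399))
```

```bash
python3 -c "
from plant import workorder
print(workorder.close_job())"
```

```text
the job is handed in; nothing more can be done
None
```

I set the weight upright on the pan, held the button down with the pen for over 2 s at about 9 N (4 N reaches the stop), put the pen back in its stand point down, and handed the job in at about 29 s; no verdict came back, and I didn't re-check the weight after the press.

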